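# Line up a slipped swing plate with a tapered drift and fit its screw

### The arm

A 6-joint arm with a two-finger parallel gripper is mounted at the origin on a cart in front of the work surface, level with it; the furniture and walls round the work are solid. World frame = base frame: x ahead of the robot, y to its left, z up, the work surface at z = 0. Lengths are in m, angles in rad, forces in N, time in s.
With the tool pointing down it reaches from about 0.225 to 0.725 m from the base axis. Payload 3.1 kg.
Tool frame: the origin (TCP) lies midway between the tips of the shut fingers; the grasp point (between the pads) lies 19 mm behind it; z points along the fingers, y is the direction in which the jaws open and shut (so a half turn about z gives the same grasp; the last joint's range is limited). The gripper opens to 85 mm and grips with 20 to 120 N. Pads are 22 mm wide; open, the fingers measure 114 mm over their backs; the gripper's body (76 mm by 85 mm) begins 54 mm behind the grasp point. The pads swing forward as they close: fully open they stand 13 mm farther back than shut.
Start: joints at [1.197, 0.048, 0.099, 1.622, 0, 1.443], TCP at [0.128, 0.509, 0.231] pointing down, gripper open.
Joint ranges: [-2.91, 2.91], [-0.99, 1.94], [-1.21, 1.42], [-2.12, 2.29], [-1.49, 1.47], [-3.14, 3.14]. Speed limits (rad/s): [2.79, 2.79, 3.14, 3.14, 3.14, 3.14].

### API

Orientations are given as a 3x3 rotation matrix whose columns are the frame's x, y, z axes.
In Python, from workcell import telemetry, vision, order gives the robot as it stands.
- The arm moves only by the tool step_arm, never from a script. Its argument "moves" is a list of rows, each an object of numbers: "dx", "dy", "dz": the shift along the world's x, y, z in cm; "wx", "wy", "wz": the turn, a rotation vector about the world's x, y, z in rad. In form: [{"dx": .., "dy": .., "dz": .., "wx": .., "wy": .., "wz": ..}, ...]. A call has 1 to 12 rows; each row is the pose to reach, as a shift and turn from the pose measured when the call began; what a row does not reach only later rows make up. A row lasts 1/8 s, in which the tool goes at most 62.5 mm and 10.7 degrees, less where a joint would pass 70% of its speed; a pose out of reach is approached as far as the arm can. A call with a gripper value outside its range is refused whole. "hand" is the opening, from -1 (shut) to 1 (fully open), so that 0 is half open, set as the call begins (left out, the last holds). The fingers move at their own pace and stop on an object; "newtons" is the grip in N (left out, the last holds). Time passes only in rows, so rows that repeat a pose let the fingers close. It gives the time, the measured TCP pose, the force and the opening at its end, in the units of the state.
- telemetry.observe(): the state, without advancing time (a new reading comes with each control period).
- vision.read_camera(name): name is "side" or "top" or "wrist"; returns the picture (384x512x3 uint8, blue, green, red); there is no depth.
- vision.calibration(name): a dict with "fx", "fy", "cx", "cy" (pixels), "world_from_camera" (4x4, takes a point from camera to world coordinates). Camera axes: x right, y down, z forward; pixel columns grow to the right and rows downward; lengths in m; the calibration is good to about 2 mm. A picture is of the moment at which its call begins: read the wrist's pose just before it. calibration takes no time and is no camera call; for the wrist camera it gives the pose at the moment of the call.
- order.finish_job(): hands the job in, once; it reports no verdict.
The state is a dict: "time": time; "q": joint angles; "dq": joint speeds; "joint_efforts": joint torques, N m; "tcp_pos": TCP position; "tcp_rot": TCP orientation; "force": force on the tool from outside, world axes, zero at the start; "moment": the same for the moment, N m; "width": finger opening in m.
Only numpy, scipy, OpenCV 4.12 (cv2) and the standard library are available. Lean on these libraries where they do the work, as an engineer would, in place of code of your own. Each camera call takes 0.05 s, during which the arm holds its last target. There are 200 camera calls.

### The job

The swing plate on the steel riser block has slipped, so its screw hole no longer lines up with the hole in the block. Take the tapered drift from the slanted rack, work its point down through both holes while they are still out of line, lever and press it home to its collar so that the holes come into line, and put the drift back in a socket of the rack, fully down. Then fit the cap screw from the rack down through both holes until its head sits flush on the plate, let go, and leave the loose T-bolt by the riser and the spanner where they lie.

Things in the scene. Friction and masses are not known exactly. Their poses are not given: they have to be found in the camera images.
- riser: fixed dark steel block 64 x 180 x 60 mm (x, y, z); origin at the centre of its underside, y along its length, z up. A vertical through hole of 27 mm diameter opens at its top at y = -60 mm. The swing plate lies on top of it
- riser_hole (a point): centre of the hole's mouth in the block's top face, 60 mm above the bench (right under the plate's underside)
- swing_plate (a joint): bright steel plate 56 x 164 x 10 mm lying on the block, turning on an upright pivot screw (head 26 mm wide, standing 15 mm over the plate) at block y = +60 mm. Radians; 0 = its hole is in line with the block's hole; positive = the hole end has swung toward the block's -x side (1 mm per 0.0083 rad). It starts 8 to 12 mm out on that side. Stiff by friction: about 4 N sideways at the hole moves it and it stays where it is left
- plate_hole (a point): centre of the top mouth of the plate's 27 mm through hole, at the plate's upper face, 70 mm above the bench, 120 mm from the pivot
- rack: fixed wooden rack, 100 x 170 mm foot, with a slanted plank 62 x 146 x 35 mm with two square through sockets 27 mm wide, 80 mm apart along its y. Origin at the centre of its underside on the bench. Socket axes lean 30 degrees from vertical, their upper ends toward the rack's -x; the plank's face is square to them. One socket holds the drift, the other the cap screw
- socket0 (a point): centre of one socket's mouth (rack y = -40 mm) on the plank's face, 75 mm above the bench
- socket1 (a point): centre of the other socket's mouth (rack y = +40 mm), same height
- socket0_low (a point): point on the axis of socket 0, 65 mm below its mouth along the axis; the drift's tip is here when it is fully down in this socket
- socket1_low (a point): the same for socket 1
- drift: loose steel tapered drift, round, 121 mm long, 0.3 kg. Origin on its axis at the collar's underside, z along the axis toward the handle. Above: collar 36 mm wide and 6 mm thick, then handle 24 mm wide and 50 mm long (z = 6 to 56 mm). Below: 25.5 mm wide for 16 mm, then a cone down to 8 mm at the tip, 65 mm below the origin. In the rack its collar rests on the plank's face
- drift_tip (a point): centre of the drift's pointed end, 65 mm from its origin along -z
- cap_screw: loose dark steel cap screw, round, 0.3 kg. Origin on its axis at the head's underside, z along the axis toward the head. Head 36 mm wide and 24 mm tall; shank 24 mm wide and 55 mm long, its end chamfered to 16 mm over 6 mm. In the rack the head rests on the plank's face
- boring_head: fixed boring head standing on the bench between rack and riser, in the way: about 130 mm wide at the foot, its tapered shank up to 250 mm tall; origin under its middle
- pipe_stand: fixed green upright pipe on a 150 x 170 mm foot plate, in front and to the right of the riser: pipe about 90 mm wide, 260 mm tall; origin under the pipe's foot
- loose_t_bolt: loose T-bolt with square nut and washer lying on the bench, 140 x 45 x 45 mm, bystander; origin under its middle
- open_spanner: loose spanner lying on the bench left of the boring head, 174 x 35 x 8 mm, bystander; origin under its middle

How it is judged:
On the way, in this order (a step that is already met when the one before it is completed fails the run):
1. the drift's point is through the plate and at least 6 mm down in the block's hole while the plate is still about 5 mm or more out of line (z of drift_tip in the frame of riser_hole below -0.006 m and horizontal distance between drift_tip and riser_hole below 0.0135 m and value of joint swing_plate above 0.04 rad), for 0.1 s.
2. the drift is pressed home, its collar within 4 mm of the plate, and the holes are in line within about 3 mm (z of drift in the frame of plate_hole below 0.004 m and horizontal distance between drift and plate_hole below 0.005 m and value of joint swing_plate between -0.026 and 0.026 rad), for 0.2 s.
3. the drift is back in a socket of the rack, fully down within 10 mm (((distance between drift and socket0 below 0.01 m and distance between drift_tip and socket0_low below 0.01 m) or (distance between drift and socket1 below 0.01 m and distance between drift_tip and socket1_low below 0.01 m))), for 0.2 s.
At the end, for the whole second after the job is handed in: Cap screw upright (3.5 deg) through plate and block, head's underside within 3 mm of the plate's face and 4 mm of the hole's centre; plate in line within 0.026 rad (3 mm at the hole); drift in a rack socket, collar and tip each within 10 mm of fully down; both at rest (z of cap_screw in the frame of plate_hole between -0.003 and 0.003 m and horizontal distance between cap_screw and plate_hole below 0.004 m and angle between cap_screw's own z axis and vertical below 0.06 rad and value of joint swing_plate between -0.026 and 0.026 rad and ((distance between drift and socket0 below 0.01 m and distance between drift_tip and socket0_low below 0.01 m) or (distance between drift and socket1 below 0.01 m and distance between drift_tip and socket1_low below 0.01 m)) and linear speed of each of cap_screw, drift below 0.02 m/s); the robot touches nothing.
It fails at once if the T-bolt is moved more than 40 mm (distance of loose_t_bolt from where it was at the start of the episode above 0.04 m).
It fails at once if the spanner is moved more than 40 mm (distance of open_spanner from where it was at the start of the episode above 0.04 m).
It also fails if it takes over 72 s, if anything falls off the work surface, if the arm or the gripper's body presses on something with over 40 N, if the wrist force passes 120 N, or if a joint passes its speed limit or range.

## Working session

There is one attempt and no reset: what is moved stays moved. The work goes in short steps, Python scripts to look and compute and a tool call to move; the robot and the scene stay as the last step left them, time stands still between calls to the robot, and variables do not carry over. Pictures are saved under pics/ and viewed, about 8 in all and at most 12, crops included, and the job is handed in when it is done.

Besides the shell and the picture viewer there is one more tool, called after ">>>" as name([rows], argument=value, ...), one row to a line, values as JSON. step_arm: Moves the arm, as the interface text tells. Its arguments: {"type":"object","properties":{"moves":{"type":"array","items":{"type":"object","properties":{"dx":{"type":"number"},"dy":{"type":"number"},"dz":{"type":"number"},"wx":{"type":"number"},"wy":{"type":"number"},"wz":{"type":"number"}}}},"hand":{"type":"number"},"newtons":{"type":"number"}},"required":["moves"]}

```bash
ls; mkdir -p pics
cat > h.py <<'E'
import numpy as np, cv2
from workcell import telemetry, vision, order
def cal(n):
    c=vision.calibration(n); return c,np.array(c["world_from_camera"])
def ray(n,u,v,c=None):
    c,T=c or cal(n); d=T[:3,:3]@np.array([(u-c["cx"])/c["fx"],(v-c["cy"])/c["fy"],1]); return T[:3,3],d/np.linalg.norm(d)
def onz(n,u,v,z,c=None):
    o,d=ray(n,u,v,c); return o+d*(z-o[2])/d[2]
def proj(n,p,c=None):
    c,T=c or cal(n); q=T[:3,:3].T@(np.array(p)-T[:3,3]); return np.array([c["fx"]*q[0]/q[2]+c["cx"],c["fy"]*q[1]/q[2]+c["cy"]])
def tri(r1,r2):
    A=np.zeros((3,3));b=np.zeros(3)
    for o,d in (r1,r2):
        P=np.eye(3)-np.outer(d,d);A+=P;b+=P@o
    p=np.linalg.solve(A,b); return p,[np.linalg.norm((np.eye(3)-np.outer(d,d))@(p-o)) for o,d in (r1,r2)]
E
python3 - <<'E'
from h import *
np.set_printoptions(precision=4,suppress=True)
for n in("top","side","wrist"):
    im=vision.read_camera(n); cv2.imwrite(f"pics/{n}0.png",im)
    c,T=cal(n);print(n,c["fx"],c["fy"],c["cx"],c["cy"]);print(T)
s=telemetry.observe();print({k:np.round(v,3) for k,v in s.items()})
a=cv2.imread("pics/top0.png");b=cv2.imread("pics/side0.png")
cv2.imwrite("pics/top0b.png",cv2.resize(a,(800,600),interpolation=cv2.INTER_CUBIC));cv2.imwrite("pics/side0b.png",cv2.resize(b,(800,600),interpolation=cv2.INTER_CUBIC))
E
```

```text
pics
top 363.60051791300555 363.60051791300555 258.30599167953125 190.86459818460122
[[ 0.0175 -0.9944  0.1038  0.4015]
 [-0.9998 -0.0166  0.0091  0.1383]
 [-0.0073 -0.1039 -0.9946  0.9214]
 [ 0.      0.      0.      1.    ]]
side 459.9369020541967 459.9369020541967 255.81853348462855 188.87088454559677
[[-0.9769 -0.1093  0.1837  0.3235]
 [-0.2137  0.4828 -0.8493  1.006 ]
 [ 0.0042 -0.8689 -0.495   0.6068]
 [ 0.      0.      0.      1.    ]]
wrist 297.83983111052555 297.83983111052555 259.7893286814295 192.5563819426334
[[ 0.2434  0.9184  0.3119  0.0465]
 [ 0.9699 -0.2297 -0.0804  0.5304]
 [-0.0022  0.3221 -0.9467  0.3729]
 [ 0.      0.      0.      1.    ]]
{'time': np.float64(0.15), 'q': array([1.197, 0.049, 0.098, 1.622, 0.   , 1.443]), 'dq': array([-0.001, -0.003,  0.005,  0.002, -0.001, -0.   ]), 'joint_efforts': array([  0.002, -33.926,  32.042,   0.015,  -0.   ,   0.   ]), 'tcp_pos': array([0.128, 0.509, 0.23 ]), 'tcp_rot': array([[-0.97 ,  0.243, -0.001],
       [ 0.243,  0.97 , -0.002],
       [ 0.   , -0.002, -1.   ]]), 'force': array([ 0.204,  0.412, -0.308]), 'moment': array([ 0.072, -0.017, -0.047]), 'width': np.float64(0.085)}
```

View pics/top0b.png

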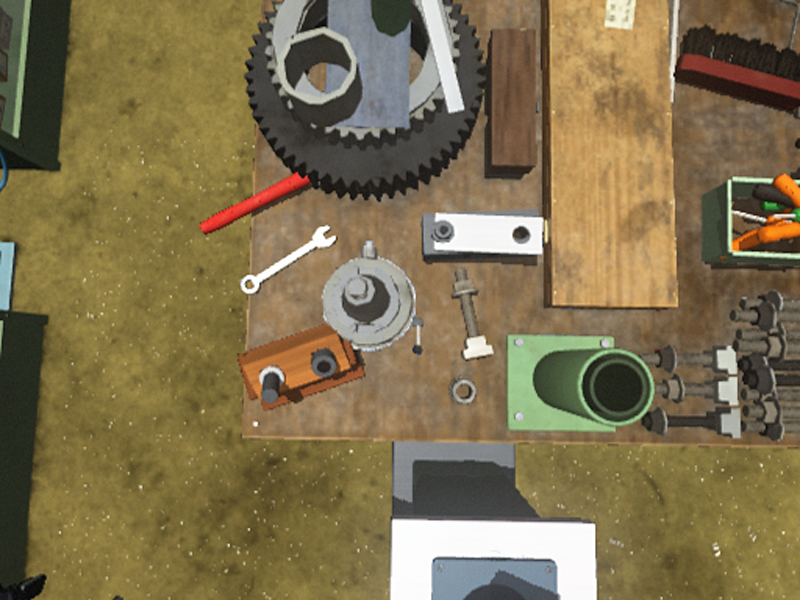

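View pics/side0b.png

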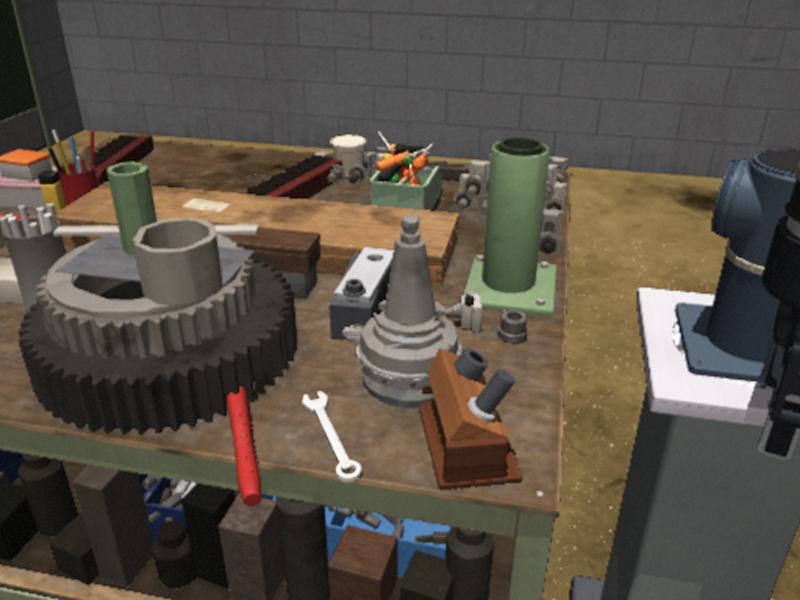

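The top view shows the rack at about (300,367) with the drift in its left socket at (270,380) and the cap screw at (322,362). The riser and plate are at (485,235), with the pivot at (443,230) and the hole at (521,233). The T-bolt is at (470,315), the spanner at (290,260) and the boring head at (368,295). I'll zoom in on both views for measuring.

Run:
```python
from h import *
a=cv2.imread("pics/top0.png");b=cv2.imread("pics/side0.png")
def t(im,x,y,w,h): return cv2.resize(im[y:y+h,x:x+w],(400,300),interpolation=cv2.INTER_CUBIC)
# 80x60 crops, zoom 5
o=np.vstack([np.hstack([t(a,155,204,80,60),t(a,270,120,80,60)]),np.hstack([t(b,260,215,80,60),t(b,205,155,80,60)])])
cv2.imwrite("pics/z1.png",o)
```

```text
(no output)
```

View pics/z1.png

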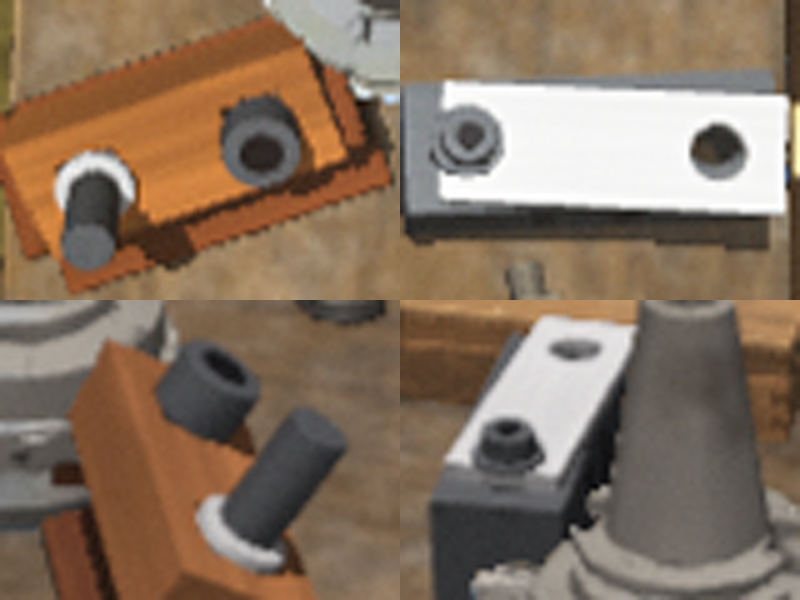

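Run:
```python
from h import *
np.set_printoptions(precision=4,suppress=True)
T=lambda u,v:(155+u/5-.4,204+v/5-.4); S=lambda u,v:(260+u/5-.4,215+v/5-.4)
R=lambda u,v:(270+u/5-.4,120+v/5-.4); Q=lambda u,v:(205+u/5-.4,155+v/5-.4)
for nm,a,b in(("handletop",T(89,247),S(317,130)),("collar",T(94,188),S(241,234)),("caphead",T(262,150),S(221,69))):
    print(nm,tri(ray("top",*a),ray("side",*b)))
for nm,a,b,z in(("pivtop",R(70,133),Q(108,124),.085),("hole",R(319,151),Q(175,49),.07)):
    print(nm,tri(ray("top",*a),ray("side",*b)),onz("top",*a,z),onz("side",*b,z))
print("plate corners");P=[onz("top",*R(*p),.07) for p in((43,82),(387,97),(382,213),(37,203))];print(np.array(P)); print([np.linalg.norm(P[i]-P[i-1]) for i in range(4)])
print("block edge",onz("top",*R(240,83),.06),onz("top",*R(372,70),.06),onz("top",*R(5,83),.06),onz("top",*R(7,212),.06))
print("plank top-face corners (top)",[onz("top",*T(*p),.09) for p in((5,150),(300,45))],"foot",[onz("top",*T(*p),.01) for p in((75,292),(390,182))])
```

```text
handletop (array([0.3465, 0.33  , 0.1225]), [np.float64(0.000555933590736887), np.float64(0.0005559335907369334)])
collar (array([0.3701, 0.3393, 0.0788]), [np.float64(0.00034096307562101895), np.float64(0.0003409630756208957)])
caphead (array([0.3886, 0.26  , 0.0953]), [np.float64(5.336434326398968e-05), np.float64(5.3364343264004914e-05)])
pivtop (array([0.5937, 0.0888, 0.089 ]), [np.float64(0.00022317299373343646), np.float64(0.00022317299373331392)]) [0.5949 0.0886 0.085 ] [0.5956 0.0817 0.085 ]
hole (array([ 0.5913, -0.0308,  0.0704]), [np.float64(0.00010841836125666926), np.float64(0.00010841836125674341)]) [ 0.5915 -0.0308  0.07  ] [ 0.5914 -0.0314  0.07  ]
plate corners
[[ 0.623   0.1008  0.07  ]
 [ 0.6182 -0.0633  0.07  ]
 [ 0.5621 -0.0605  0.07  ]
 [ 0.5643  0.103   0.07  ]]
[np.float64(0.05877941926979306), np.float64(0.16420561743447742), np.float64(0.056233219266823876), np.float64(0.16350253285482969)]
block edge [0.6266 0.0052 0.06  ] [ 0.634  -0.0585  0.06  ] [0.6248 0.1188 0.06  ] [0.5616 0.1169 0.06  ]
plank top-face corners (top) [array([0.3866, 0.3779, 0.09  ]), array([0.4366, 0.245 , 0.09  ])] foot [array([0.316, 0.363, 0.01 ]), array([0.3727, 0.2084, 0.01  ])]
```

```bash
cat >> h.py <<'E'
from scipy.spatial.transform import Rotation as Ro
def goto(p,R):
    s=telemetry.observe(); w=Ro.from_matrix(np.array(R)@np.array(s["tcp_rot"]).T).as_rotvec()
    print("t",round(float(s["time"]),2),"d cm",np.round((np.array(p)-s["tcp_pos"])*100,2),"w",np.round(w,4),"|w|deg",round(np.degrees(np.linalg.norm(w)),1))
def Rt(yaw,tilt=0):  # tool y at yaw, tool leaning by tilt in the plane of tool y
    z=np.array([np.sin(tilt)*np.cos(yaw),np.sin(tilt)*np.sin(yaw),-np.cos(tilt)])
    y=np.array([np.cos(tilt)*np.cos(yaw),np.cos(tilt)*np.sin(yaw),np.sin(tilt)])
    return np.column_stack([np.cross(y,z),y,z])
psi=.35
a=np.array([-.5*np.cos(psi),-.5*np.sin(psi),np.cos(np.pi/6)])
M0=np.array([.3727,.3398,.0748]); M1=np.array([.3998,.2642,.0748]) # drift / cap socket mouths
E
python3 - <<'E'
from h import *
np.set_printoptions(precision=4,suppress=True)
k=1.5625
print("boring top",tri(ray("top",358/k,285/k),ray("side",410/k,222/k)),"foot",onz("top",370/k,305/k,.02))
print("pipe top",onz("top",617/k,385/k,.26),"foot",[onz("top",u/k,v/k,.005) for u,v in((508,335),(508,430),(613,335))])
print("tbolt",[onz("top",u/k,v/k,.02) for u,v in((460,268),(478,355))])
print("pre",M0+a*.09,"grasp",M0+a*.010); goto(M0+a*.09,Rt(psi,np.pi/6))
E
```

```text
boring top (array([0.4863, 0.1995, 0.2433]), [np.float64(0.0010026532789532622), np.float64(0.0010026532789532195)]) foot [0.4838 0.1999 0.02  ]
pipe top [ 0.3744 -0.1026  0.26  ] foot [array([ 0.4404, -0.0223,  0.005 ]), array([ 0.2904, -0.0221,  0.005 ]), array([ 0.4433, -0.1907,  0.005 ])]
tbolt [array([0.5458, 0.057 , 0.02  ]), array([0.4075, 0.0276, 0.02  ])]
pre [0.3304 0.3244 0.1527] grasp [0.368  0.3381 0.0835]
t 0.15 d cm [ 20.28 -18.44  -7.76] w [ 0.4058 -0.3659 -0.9518] |w|deg 62.9
```

>>> step_arm([
  {"dx": 4,"dy": -4,"dz": 0,"wx": 0.07,"wy": -0.06,"wz": -0.16},
  {"dx": 8,"dy": -9,"dz": 0,"wx": 0.14,"wy": -0.12,"wz": -0.32},
  {"dx": 12,"dy": -13,"dz": 0,"wx": 0.21,"wy": -0.18,"wz": -0.48},
  {"dx": 16,"dy": -17,"dz": -1,"wx": 0.28,"wy": -0.25,"wz": -0.65},
  {"dx": 17.4,"dy": -19.5,"dz": -2,"wx": 0.34,"wy": -0.31,"wz": -0.8},
  {"dx": 17.4,"dy": -19.5,"dz": -2.6,"wx": 0.4058,"wy": -0.3659,"wz": -0.9518},
  {"dx": 17.4,"dy": -19.5,"dz": -2.6,"wx": 0.4058,"wy": -0.3659,"wz": -0.9518},
  {"dx": 17.4,"dy": -19.5,"dz": -2.6,"wx": 0.4058,"wy": -0.3659,"wz": -0.9518},
], hand=0.2, newtons=60)

```text
time: 1.15
tcp_pos: [0.3016, 0.3142, 0.205]
tcp_rot: [[-0.346, 0.813, 0.469], [0.938, 0.299, 0.172], [-0.0, 0.5, -0.866]]
force: [-0.6, -0.6, 0.2]
width: 0.0518
```

Run:
```python
from h import *
np.set_printoptions(precision=4,suppress=True)
s=telemetry.observe();print(s["q"],s["tcp_pos"],s["tcp_rot"],s["width"],s["force"])
c=cal("wrist");im=vision.read_camera("wrist")
for p,col in((M0+a*.056,(0,255,0)),(M0+a*.006,(0,0,255)),(M1+a*.024,(255,0,0)),(M1,(255,255,0))):
    q=proj("wrist",p,c);print(q);cv2.drawMarker(im,tuple(np.int32(q)),col,cv2.MARKER_CROSS,8,1)
cv2.imwrite("pics/w1.png",cv2.resize(im,(800,600)))
goto(M0+a*.010,Rt(psi,np.pi/6))
```

```text
[ 0.8133 -0.7277 -0.6434  1.1781 -0.2244  1.9764] [0.3016 0.3142 0.205 ] [[-0.3455  0.8127  0.4693]
 [ 0.9384  0.2995  0.1724]
 [-0.0004  0.4999 -0.8661]] 0.05176301307739912 [-0.5849 -0.59    0.216 ]
[260.4728 197.0157]
[260.4023 180.2844]
[259.78   259.9157]
[259.7971 248.3195]
t 1.2 d cm [  6.6    2.37 -12.2 ] w [-0.0001  0.0004 -0.0021] |w|deg 0.1
```

View pics/w1.png

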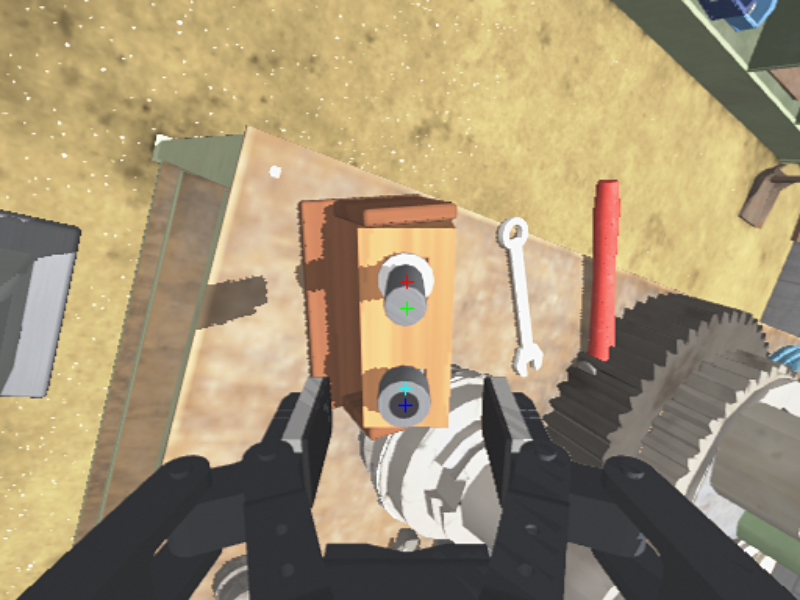

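The wrist view confirms the estimate. The predicted handle top at (407,309) and cap head at (405,405) sit on the parts to within about 1 mm, and the rack axis is aligned with the image. I'll go down along the axis and grip.

>>> step_arm([
  {"dx": 2,"dy": 0.72,"dz": -3.7},
  {"dx": 4,"dy": 1.44,"dz": -7.4},
  {"dx": 5.5,"dy": 1.98,"dz": -10.2},
  {"dx": 6.6,"dy": 2.37,"dz": -12.2},
  {"dx": 6.6,"dy": 2.37,"dz": -12.2},
  {"dx": 6.6,"dy": 2.37,"dz": -12.2},
])

```text
schema error: expected keys dx, dy, dz, wx, wy, wz
```

>>> step_arm([
  {"dx": 0},
  {"dx": 0},
  {"dx": 0},
  {"dx": 0},
  {"dx": 0},
  {"dx": 0},
], hand=-1, newtons=100)

```text
schema error: expected keys dx, dy, dz, wx, wy, wz
```

>>> step_arm([
  {"dx": -1.41,"dy": -0.51,"dz": 2.6},
  {"dx": -2.82,"dy": -1.03,"dz": 5.2},
  {"dx": -4.23,"dy": -1.54,"dz": 7.8},
  {"dx": -4.23,"dy": -1.54,"dz": 7.8},
])

```text
schema error: expected keys dx, dy, dz, wx, wy, wz
```

All six keys are required in each row. Nothing moved.

>>> step_arm([
  {"dx": 2,"dy": 0.72,"dz": -3.7,"wx": 0,"wy": 0,"wz": 0},
  {"dx": 4,"dy": 1.44,"dz": -7.4,"wx": 0,"wy": 0,"wz": 0},
  {"dx": 5.5,"dy": 1.98,"dz": -10.2,"wx": 0,"wy": 0,"wz": 0},
  {"dx": 6.6,"dy": 2.37,"dz": -12.2,"wx": 0,"wy": 0,"wz": 0},
  {"dx": 6.6,"dy": 2.37,"dz": -12.2,"wx": 0,"wy": 0,"wz": 0},
  {"dx": 6.6,"dy": 2.37,"dz": -12.2,"wx": 0,"wy": 0,"wz": 0},
])

```text
time: 1.95
tcp_pos: [0.3686, 0.3387, 0.0848]
tcp_rot: [[-0.345, 0.812, 0.47], [0.939, 0.299, 0.173], [0.0, 0.501, -0.865]]
force: [0.0, -0.5, 0.9]
width: 0.0514
```

>>> step_arm([
  {"dx": 0,"dy": 0,"dz": 0,"wx": 0,"wy": 0,"wz": 0},
  {"dx": 0,"dy": 0,"dz": 0,"wx": 0,"wy": 0,"wz": 0},
  {"dx": 0,"dy": 0,"dz": 0,"wx": 0,"wy": 0,"wz": 0},
  {"dx": 0,"dy": 0,"dz": 0,"wx": 0,"wy": 0,"wz": 0},
  {"dx": 0,"dy": 0,"dz": 0,"wx": 0,"wy": 0,"wz": 0},
  {"dx": 0,"dy": 0,"dz": 0,"wx": 0,"wy": 0,"wz": 0},
], hand=-1, newtons=100)

```text
time: 2.7
tcp_pos: [0.3673, 0.3389, 0.0857]
tcp_rot: [[-0.347, 0.812, 0.469], [0.938, 0.3, 0.174], [0.001, 0.5, -0.866]]
force: [-8.0, -4.7, 5.7]
width: 0.0218
```

>>> step_arm([
  {"dx": -1,"dy": -0.37,"dz": 1.8,"wx": 0,"wy": 0,"wz": 0},
  {"dx": -2.4,"dy": -0.88,"dz": 4.4,"wx": 0,"wy": 0,"wz": 0},
  {"dx": -3.8,"dy": -1.38,"dz": 7,"wx": 0,"wy": 0,"wz": 0},
  {"dx": -5,"dy": -1.8,"dz": 9.2,"wx": 0,"wy": 0,"wz": 0},
  {"dx": -5,"dy": -1.8,"dz": 9.2,"wx": 0,"wy": 0,"wz": 0},
])

```text
time: 3.32
tcp_pos: [0.3171, 0.3217, 0.18]
tcp_rot: [[-0.349, 0.811, 0.47], [0.937, 0.3, 0.177], [0.003, 0.503, -0.864]]
force: [-0.2, 0.7, -3.2]
width: 0.0222
```

Run:
```python
from h import *
s=telemetry.observe();print(s["tcp_pos"],s["width"],s["force"])
goto([.30,.20,.36],Rt(.2,.2)); goto([.40,.06,.36],Rt(.052,0)); goto([.5960,-.031,.36],Rt(.052,0)); goto([.5960,-.031,.22],Rt(.052,0))
```

```text
[0.31714741 0.32168679 0.180048  ] 0.02220229310808047 [-0.24637329  0.69609208 -3.20513024]
t 3.33 d cm [ -1.71 -12.17  18.  ] w [-0.0924  0.3138 -0.1542] |w|deg 20.7
t 3.33 d cm [  8.29 -26.17  18.  ] w [-0.1097  0.5173 -0.2962] |w|deg 34.7
t 3.33 d cm [ 27.89 -35.27  18.  ] w [-0.1097  0.5173 -0.2962] |w|deg 34.7
t 3.33 d cm [ 27.89 -35.27   4.  ] w [-0.1097  0.5173 -0.2962] |w|deg 34.7
```

>>> step_arm([
  {"dx": -1,"dy": -2,"dz": 6,"wx": 0,"wy": 0,"wz": 0},
  {"dx": -1,"dy": -5,"dz": 11,"wx": -0.03,"wy": 0.1,"wz": -0.05},
  {"dx": -1,"dy": -9,"dz": 15,"wx": -0.06,"wy": 0.21,"wz": -0.1},
  {"dx": 0,"dy": -14,"dz": 17,"wx": -0.09,"wy": 0.31,"wz": -0.15},
  {"dx": 3,"dy": -18,"dz": 17,"wx": -0.1,"wy": 0.4,"wz": -0.22},
  {"dx": 7,"dy": -22,"dz": 17,"wx": -0.11,"wy": 0.517,"wz": -0.296},
  {"dx": 12,"dy": -25,"dz": 16,"wx": -0.11,"wy": 0.517,"wz": -0.296},
  {"dx": 17,"dy": -29,"dz": 13,"wx": -0.11,"wy": 0.517,"wz": -0.296},
  {"dx": 22,"dy": -32,"dz": 9,"wx": -0.11,"wy": 0.517,"wz": -0.296},
  {"dx": 27.9,"dy": -35.3,"dz": 6,"wx": -0.11,"wy": 0.517,"wz": -0.296},
  {"dx": 27.9,"dy": -35.3,"dz": 4,"wx": -0.11,"wy": 0.517,"wz": -0.296},
  {"dx": 27.9,"dy": -35.3,"dz": 4,"wx": -0.11,"wy": 0.517,"wz": -0.296},
])

```text
time: 4.82
tcp_pos: [0.5951, -0.0326, 0.2126]
tcp_rot: [[-0.05, 0.999, -0.01], [0.999, 0.05, 0.001], [0.002, -0.01, -1.0]]
force: [-1.5, -0.0, -4.4]
width: 0.0217
```

Run:
```python
from h import *
np.set_printoptions(precision=4,suppress=True)
s=telemetry.observe();print(s["q"],s["tcp_pos"],s["tcp_rot"],s["width"],s["force"])
c=cal("wrist");im=vision.read_camera("wrist");cv2.imwrite("pics/w2raw.png",im)
tz=s["tcp_rot"][:,2]
tip=s["tcp_pos"]+tz*.0771
for p in(tip,[.5913,-.0308,.07],[.6007,-.031,.07],[.5945,.0888,.085]): print(proj("wrist",p,c))
cv2.imwrite("pics/w2.png",cv2.resize(im,(800,600),interpolation=cv2.INTER_CUBIC))
```

```text
[-0.1668  0.2444  0.2805  1.6172 -0.0006  1.3536] [ 0.5951 -0.0326  0.2126] [[-0.0503  0.9987 -0.0103]
 [ 0.9987  0.0504  0.0011]
 [ 0.0016 -0.0103 -0.9999]] 0.021698525308627915 [-1.4559 -0.017  -4.4122]
[260.4861 203.8228]
[258.1079 178.5575]
[267.5239 179.2358]
[268.7976  43.5139]
```

View pics/w2.png

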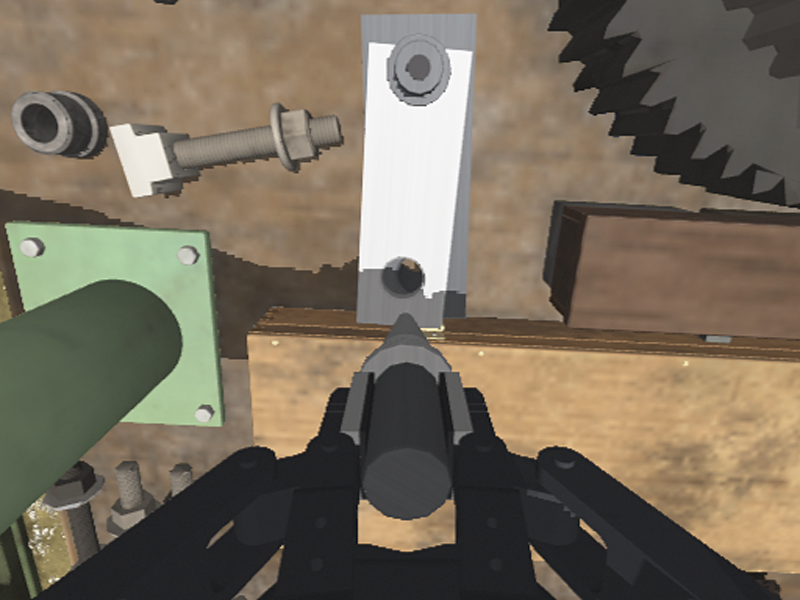

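Run:
```python
from h import *
np.set_printoptions(precision=4,suppress=True)
k=1.5625;c=cal("wrist");o=np.array([-.3,-1.3])
f=lambda u,v,z:onz("wrist",*(np.array([u,v])/k-o),z,c)
TR,BR,TL=f(476,15,.06),f(466,317,.06),f(362,14,.06)
print(TR,BR,TL,np.linalg.norm(TR-BR),np.linalg.norm(TR-TL),"yaw",np.arctan2(-(TR-BR)[0],(TR-BR)[1]),np.arctan2((TR-TL)[1],(TR-TL)[0]))
print("hole",f(403,277,.07),"piv",f(419,66,.085),"tip",f(405,315,.1355))
y=(TR-BR)/np.linalg.norm(TR-BR);x=np.array([y[1],-y[0],0]);print("blockhole",BR+y*.03-x*.032,TR-y*.15-x*.032,"pivot",TR-y*.03-x*.032)
im=cv2.imread("pics/w2raw.png");cv2.imwrite("pics/z2.png",cv2.resize(im[0:215,215:315],None,fx=2.79,fy=2.79,interpolation=cv2.INTER_CUBIC))
```

```text
[0.6251 0.1207 0.06  ] [ 0.6364 -0.0599  0.06  ] [0.5613 0.1181 0.06  ] 0.18101337723779168 0.0638680449145291 yaw 0.062142699691444 0.04184645855914283
hole [ 0.5918 -0.0309  0.07  ] piv [0.5945 0.0899 0.085 ] tip [ 0.5938 -0.0321  0.1355]
blockhole [ 0.6026 -0.032   0.06  ] [ 0.6025 -0.031   0.06  ] pivot [0.5951 0.0888 0.06  ]
```

View pics/z2.png

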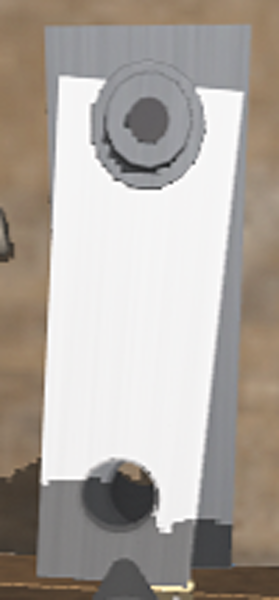

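The close view gives the block hole at about (0.602, -0.031) and the plate hole at (0.592, -0.031), so they are 10 mm out of line, about 0.085 rad. The measured block is 181 x 64 mm, which matches. The drift's tip is at (0.594, -0.032). I'll go down through the middle of the overlap.

>>> step_arm([
  {"dx": 0.19,"dy": 0.12,"dz": -2,"wx": 0,"wy": -0.01,"wz": 0},
  {"dx": 0.19,"dy": 0.12,"dz": -4,"wx": 0,"wy": -0.01,"wz": 0},
  {"dx": 0.19,"dy": 0.12,"dz": -4.6,"wx": 0,"wy": -0.01,"wz": 0},
  {"dx": 0.19,"dy": 0.12,"dz": -4.6,"wx": 0,"wy": -0.01,"wz": 0},
  {"dx": 0.19,"dy": 0.12,"dz": -4.6,"wx": 0,"wy": -0.01,"wz": 0},
])

```text
time: 5.5
tcp_pos: [0.5977, -0.0306, 0.1713]
tcp_rot: [[-0.052, 0.999, 0.006], [0.999, 0.052, 0.001], [0.0, 0.006, -1.0]]
force: [-0.1, 0.6, -4.0]
width: 0.0218
```

Run:
```python
from h import *
np.set_printoptions(precision=4,suppress=True)
s=telemetry.observe();print(s["tcp_pos"],s["tcp_rot"][:,2],s["force"],s["dq"])
```

```text
[ 0.5977 -0.0306  0.1713] [ 0.0057  0.0005 -1.    ] [-0.0882  0.5511 -3.9984] [-0.0017  0.0011  0.0039 -0.0026 -0.0014  0.0019]
```

>>> step_arm([
  {"dx": -0.07,"dy": 0,"dz": -1,"wx": 0,"wy": 0.005,"wz": 0},
  {"dx": -0.07,"dy": 0,"dz": -2,"wx": 0,"wy": 0.005,"wz": 0},
  {"dx": -0.07,"dy": 0,"dz": -2.7,"wx": 0,"wy": 0.005,"wz": 0},
  {"dx": -0.07,"dy": 0,"dz": -3.2,"wx": 0,"wy": 0.005,"wz": 0},
  {"dx": -0.07,"dy": 0,"dz": -3.7,"wx": 0,"wy": 0.005,"wz": 0},
  {"dx": -0.07,"dy": 0,"dz": -4.1,"wx": 0,"wy": 0.005,"wz": 0},
  {"dx": -0.07,"dy": 0,"dz": -4.2,"wx": 0,"wy": 0.005,"wz": 0},
  {"dx": -0.07,"dy": 0,"dz": -4.2,"wx": 0,"wy": 0.005,"wz": 0},
  {"dx": -0.07,"dy": 0,"dz": -4.2,"wx": 0,"wy": 0.005,"wz": 0},
])

```text
time: 6.62
tcp_pos: [0.5972, -0.0306, 0.1296]
tcp_rot: [[-0.052, 0.999, 0.001], [0.999, 0.052, 0.0], [0.0, 0.001, -1.0]]
force: [0.3, 0.8, -3.7]
width: 0.022
```

Run:
```python
from h import *
np.set_printoptions(precision=4,suppress=True)
s=telemetry.observe();print(s["tcp_pos"],s["tcp_rot"][:,2],s["force"],s["moment"],s["width"])
c=cal("wrist");im=vision.read_camera("wrist")
z=cv2.resize(im[0:240,180:340],None,fx=2.5,fy=2.5,interpolation=cv2.INTER_CUBIC)
b=cv2.resize(vision.read_camera("top")[125:175,270:350],(400,250),interpolation=cv2.INTER_CUBIC)
b=np.vstack([b,np.zeros((350,400,3),np.uint8)])
cv2.imwrite("pics/w3.png",np.hstack([z,b]))
```

```text
[ 0.5972 -0.0306  0.1296] [ 0.0013  0.0005 -1.    ] [ 0.2708  0.786  -3.7089] [-0.0118 -0.014   0.0239] 0.022034731830522177
```

View pics/w3.png

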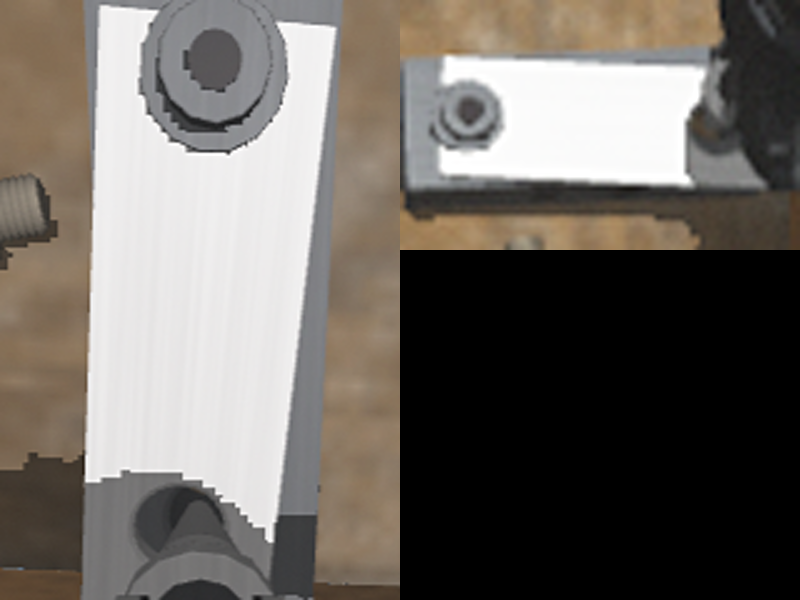

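The point is down in both holes with no contact force: about 7.5 mm below the block top, with the plate still 10 mm out. Next I'll go a little deeper, hold there, then lever sideways toward the block's hole.

>>> step_arm([
  {"dx": 0,"dy": 0,"dz": -0.25,"wx": 0,"wy": 0,"wz": 0},
  {"dx": 0,"dy": 0,"dz": -0.25,"wx": 0,"wy": 0,"wz": 0},
  {"dx": 0,"dy": 0,"dz": -0.25,"wx": 0,"wy": 0,"wz": 0},
  {"dx": 0.1,"dy": -0.02,"dz": -0.5,"wx": 0,"wy": 0,"wz": 0},
  {"dx": 0.2,"dy": -0.04,"dz": -0.8,"wx": 0,"wy": 0,"wz": 0},
  {"dx": 0.3,"dy": -0.06,"dz": -1.1,"wx": 0,"wy": 0,"wz": 0},
  {"dx": 0.4,"dy": -0.06,"dz": -1.4,"wx": 0,"wy": 0,"wz": 0},
  {"dx": 0.5,"dy": -0.06,"dz": -1.7,"wx": 0,"wy": 0,"wz": 0},
  {"dx": 0.5,"dy": -0.06,"dz": -2.0,"wx": 0,"wy": 0,"wz": 0},
  {"dx": 0.5,"dy": -0.06,"dz": -2.0,"wx": 0,"wy": 0,"wz": 0},
])

```text
time: 7.98
tcp_pos: [0.6021, -0.031, 0.1089]
tcp_rot: [[-0.052, 0.999, 0.001], [0.999, 0.052, 0.001], [0.001, 0.001, -1.0]]
force: [-2.8, 0.7, -3.0]
width: 0.022
```

>>> step_arm([
  {"dx": 0,"dy": 0,"dz": -0.3,"wx": 0,"wy": 0,"wz": 0},
  {"dx": 0,"dy": 0,"dz": -0.6,"wx": 0,"wy": 0,"wz": 0},
  {"dx": 0,"dy": 0,"dz": -0.9,"wx": 0,"wy": 0,"wz": 0},
  {"dx": 0,"dy": 0,"dz": -1.2,"wx": 0,"wy": 0,"wz": 0},
  {"dx": 0,"dy": 0,"dz": -1.2,"wx": 0,"wy": 0,"wz": 0},
])

```text
time: 8.6
tcp_pos: [0.6021, -0.0308, 0.096]
tcp_rot: [[-0.052, 0.999, 0.0], [0.999, 0.052, 0.001], [0.001, 0.0, -1.0]]
force: [-3.4, 1.7, -3.4]
width: 0.022
```

>>> step_arm([
  {"dx": 0,"dy": 0,"dz": -0.2,"wx": 0,"wy": 0,"wz": 0},
  {"dx": 0,"dy": 0,"dz": -0.4,"wx": 0,"wy": 0,"wz": 0},
  {"dx": 0,"dy": 0,"dz": -0.6,"wx": 0,"wy": 0,"wz": 0},
  {"dx": 0,"dy": 0,"dz": -0.8,"wx": 0,"wy": 0,"wz": 0},
  {"dx": 0,"dy": 0,"dz": -0.9,"wx": 0,"wy": 0,"wz": 0},
  {"dx": 0,"dy": 0,"dz": -0.9,"wx": 0,"wy": 0,"wz": 0},
])

```text
time: 9.35
tcp_pos: [0.602, -0.0308, 0.0868]
tcp_rot: [[-0.052, 0.999, 0.0], [0.999, 0.052, 0.001], [0.001, 0.0, -1.0]]
force: [-3.8, 2.6, -2.9]
width: 0.022
```

>>> step_arm([
  {"dx": 0,"dy": 0,"dz": -0.15,"wx": 0,"wy": 0,"wz": 0},
  {"dx": 0,"dy": 0,"dz": -0.3,"wx": 0,"wy": 0,"wz": 0},
  {"dx": 0,"dy": 0,"dz": -0.45,"wx": 0,"wy": 0,"wz": 0},
  {"dx": 0,"dy": 0,"dz": -0.5,"wx": 0,"wy": 0,"wz": 0},
  {"dx": 0,"dy": 0,"dz": -0.5,"wx": 0,"wy": 0,"wz": 0},
  {"dx": 0,"dy": 0,"dz": -0.5,"wx": 0,"wy": 0,"wz": 0},
])

```text
time: 10.1
tcp_pos: [0.602, -0.0308, 0.0819]
tcp_rot: [[-0.052, 0.999, 0.0], [0.999, 0.052, 0.001], [0.001, 0.0, -1.0]]
force: [-3.1, 2.1, -1.0]
width: 0.0219
```

Run:
```python
from h import *
np.set_printoptions(precision=4,suppress=True)
s=telemetry.observe();print(s["time"],s["tcp_pos"],s["tcp_rot"][:,2],s["force"],s["moment"],s["width"])
```

```text
10.1 [ 0.602  -0.0308  0.0819] [ 0.0003  0.0014 -1.    ] [-3.1044  2.0776 -1.0214] [0.3822 0.9922 0.0096] 0.02193859460857916
```

>>> step_arm([
  {"dx": 0,"dy": 0,"dz": -0.1,"wx": 0,"wy": 0,"wz": 0},
  {"dx": 0,"dy": 0,"dz": -0.2,"wx": 0,"wy": 0,"wz": 0},
  {"dx": 0,"dy": 0,"dz": -0.2,"wx": 0,"wy": 0,"wz": 0},
  {"dx": 0,"dy": 0,"dz": -0.2,"wx": 0,"wy": 0,"wz": 0},
])

```text
time: 10.6
tcp_pos: [0.6022, -0.0308, 0.0818]
tcp_rot: [[-0.052, 0.999, 0.001], [0.999, 0.052, 0.001], [0.001, 0.002, -1.0]]
force: [-6.9, 2.4, 6.5]
width: 0.0221
```

Run:
```python
from h import *
im=vision.read_camera("wrist");cv2.imwrite("pics/w4raw.png",im)
a_=cv2.resize(im[0:240,180:340],(400,600),interpolation=cv2.INTER_CUBIC)
b=cv2.resize(vision.read_camera("side")[150:210,200:280],(400,300),interpolation=cv2.INTER_CUBIC)
t=cv2.resize(vision.read_camera("top")[120:180,270:350],(400,300),interpolation=cv2.INTER_CUBIC)
cv2.imwrite("pics/w4.png",np.hstack([a_,np.vstack([b,t])]))
```

View pics/w4.png

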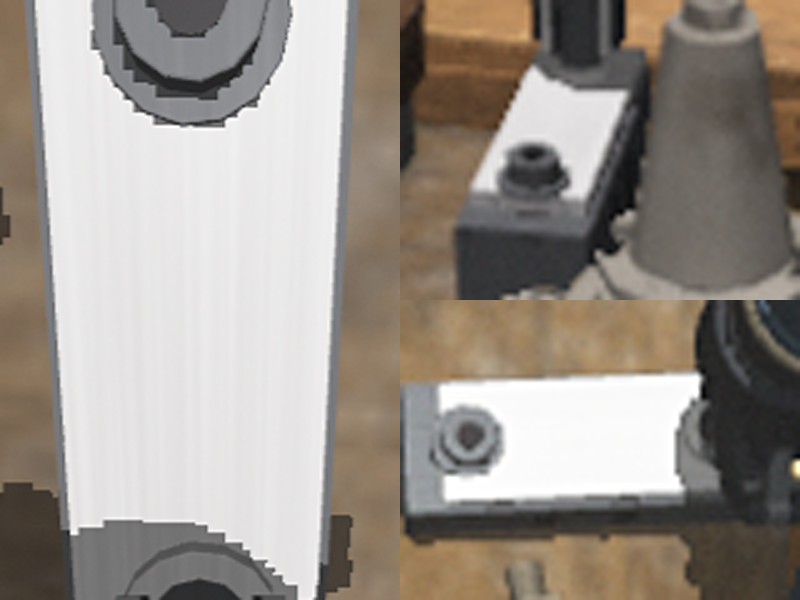

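The collar is down on the plate with about 9 N of contact and the plate's edges are parallel to the block with even margins. I'll withdraw straight up.

>>> step_arm([
  {"dx": 0,"dy": 0,"dz": 0.5,"wx": 0,"wy": 0,"wz": 0},
  {"dx": 0,"dy": 0,"dz": 1.5,"wx": 0,"wy": 0,"wz": 0},
  {"dx": 0,"dy": 0,"dz": 3,"wx": 0,"wy": 0,"wz": 0},
  {"dx": 0,"dy": 0,"dz": 5,"wx": 0,"wy": 0,"wz": 0},
  {"dx": 0,"dy": 0,"dz": 9,"wx": 0,"wy": 0,"wz": 0},
  {"dx": 0,"dy": 0,"dz": 14,"wx": 0,"wy": 0,"wz": 0},
  {"dx": 0,"dy": 0,"dz": 20,"wx": 0,"wy": 0,"wz": 0},
  {"dx": -2,"dy": 1,"dz": 25,"wx": 0,"wy": 0,"wz": 0},
  {"dx": -2,"dy": 1,"dz": 25,"wx": 0,"wy": 0,"wz": 0},
  {"dx": -2,"dy": 1,"dz": 25,"wx": 0,"wy": 0,"wz": 0},
])

```text
time: 12.0
tcp_pos: [0.5832, -0.0212, 0.3324]
tcp_rot: [[-0.052, 0.999, 0.004], [0.999, 0.052, 0.0], [-0.0, 0.004, -1.0]]
force: [0.3, -0.3, -4.2]
width: 0.0221
```

Run:
```python
from h import *
np.set_printoptions(precision=4,suppress=True)
s=telemetry.observe();print(s["time"],s["tcp_pos"],s["force"],s["width"])
goto([.40,.06,.36],Rt(.052,0)); goto([.30,.22,.36],Rt(psi,.25)); goto(M0+a*.14,Rt(psi,np.pi/6)); goto(M0+a*.1,Rt(psi,np.pi/6))
```

```text
12.0 [ 0.5832 -0.0212  0.3324] [ 0.3171 -0.3351 -4.1746] 0.02211991779061116
t 12.0 d cm [-18.32   8.12   2.76] w [-0.0002  0.0045  0.0002] |w|deg 0.3
t 12.0 d cm [-28.32  24.12   2.76] w [ 0.0492 -0.2415  0.2967] |w|deg 22.1
t 12.0 d cm [-27.62  33.7  -13.64] w [ 0.104  -0.5105  0.2914] |w|deg 34.2
t 12.0 d cm [-25.75  34.38 -17.1 ] w [ 0.104  -0.5105  0.2914] |w|deg 34.2
```

>>> step_arm([
  {"dx": -5,"dy": 2,"dz": 2,"wx": 0,"wy": 0,"wz": 0},
  {"dx": -10,"dy": 4,"dz": 2.7,"wx": 0,"wy": 0,"wz": 0},
  {"dx": -15,"dy": 6.5,"dz": 2.7,"wx": 0,"wy": 0,"wz": 0},
  {"dx": -19,"dy": 9.5,"dz": 2.7,"wx": 0,"wy": 0,"wz": 0},
  {"dx": -22,"dy": 14,"dz": 2.7,"wx": 0.02,"wy": -0.1,"wz": 0.1},
  {"dx": -25,"dy": 18,"dz": 2.7,"wx": 0.04,"wy": -0.2,"wz": 0.2},
  {"dx": -27.5,"dy": 22,"dz": 2,"wx": 0.06,"wy": -0.3,"wz": 0.27},
  {"dx": -27.7,"dy": 26.5,"dz": 0,"wx": 0.08,"wy": -0.4,"wz": 0.2914},
  {"dx": -27.7,"dy": 31,"dz": -3,"wx": 0.104,"wy": -0.5105,"wz": 0.2914},
  {"dx": -27.62,"dy": 33.7,"dz": -8,"wx": 0.104,"wy": -0.5105,"wz": 0.2914},
  {"dx": -27.62,"dy": 33.7,"dz": -13.64,"wx": 0.104,"wy": -0.5105,"wz": 0.2914},
  {"dx": -27.62,"dy": 33.7,"dz": -13.64,"wx": 0.104,"wy": -0.5105,"wz": 0.2914},
])

```text
time: 13.5
tcp_pos: [0.2976, 0.3072, 0.1718]
tcp_rot: [[-0.345, 0.827, 0.444], [0.939, 0.312, 0.147], [-0.017, 0.467, -0.884]]
force: [-2.7, -1.7, -8.5]
width: 0.0216
```

>>> step_arm([
  {"dx": 0,"dy": 0,"dz": 0,"wx": 0,"wy": 0,"wz": 0},
  {"dx": 0,"dy": 0,"dz": 0,"wx": 0,"wy": 0,"wz": 0},
])

```text
time: 13.75
tcp_pos: [0.2993, 0.3085, 0.1765]
tcp_rot: [[-0.344, 0.825, 0.448], [0.939, 0.309, 0.151], [-0.014, 0.472, -0.881]]
force: [0.3, -0.6, -2.9]
width: 0.0218
```

Run:
```python
from h import *
np.set_printoptions(precision=4,suppress=True)
s=telemetry.observe();print(s["time"],s["tcp_pos"],s["tcp_rot"][:,2],-a,s["force"],s["width"])
G=np.array([.3673,.3389,.0857]);Rg=Ro.from_matrix([[-.347,.812,.469],[.938,.3,.174],[.001,.5,-.866]]).as_matrix()
for d in(.085,.05,.02,.003): goto(G+a*d,Rg)
```

```text
13.75 [0.2993 0.3085 0.1765] [ 0.4478  0.1508 -0.8814] [ 0.4697  0.1714 -0.866 ] [ 0.2853 -0.5735 -2.8955] 0.021767007485845417
t 13.75 d cm [ 2.8   1.59 -1.72] w [ 0.0249 -0.0248  0.0036] |w|deg 2.0
t 13.75 d cm [ 4.45  2.19 -4.75] w [ 0.0249 -0.0248  0.0036] |w|deg 2.0
t 13.75 d cm [ 5.86  2.7  -7.35] w [ 0.0249 -0.0248  0.0036] |w|deg 2.0
t 13.75 d cm [ 6.66  2.99 -8.82] w [ 0.0249 -0.0248  0.0036] |w|deg 2.0
```

>>> step_arm([
  {"dx": 1.4,"dy": 0.8,"dz": -0.8,"wx": 0.0249,"wy": -0.0248,"wz": 0.0036},
  {"dx": 2.8,"dy": 1.59,"dz": -1.72,"wx": 0.0249,"wy": -0.0248,"wz": 0.0036},
  {"dx": 2.8,"dy": 1.59,"dz": -1.72,"wx": 0.0249,"wy": -0.0248,"wz": 0.0036},
  {"dx": 2.8,"dy": 1.59,"dz": -1.72,"wx": 0.0249,"wy": -0.0248,"wz": 0.0036},
  {"dx": 2.8,"dy": 1.59,"dz": -1.72,"wx": 0.0249,"wy": -0.0248,"wz": 0.0036},
])

```text
time: 14.38
tcp_pos: [0.3279, 0.3249, 0.1616]
tcp_rot: [[-0.347, 0.811, 0.471], [0.938, 0.299, 0.176], [0.002, 0.502, -0.865]]
force: [0.4, -0.8, -4.7]
width: 0.0218
```

Run:
```python
from h import *
np.set_printoptions(precision=4,suppress=True)
s=telemetry.observe();print(s["time"],s["tcp_pos"],s["tcp_rot"][:,2],-a,s["force"],s["width"])
G=np.array([.3673,.3389,.0857]);Rg=Ro.from_matrix([[-.347,.812,.469],[.938,.3,.174],[.001,.5,-.866]]).as_matrix()
for d in(.085,.05,.02,.003): goto(G+a*d,Rg)
```

```text
14.375 [0.3279 0.3249 0.1616] [ 0.4707  0.176  -0.8646] [ 0.4697  0.1714 -0.866 ] [ 0.3858 -0.758  -4.6896] 0.021797223868400828
t 14.38 d cm [-0.05 -0.06 -0.23] w [-0.0021  0.0021  0.0001] |w|deg 0.2
t 14.38 d cm [ 1.59  0.54 -3.26] w [-0.0021  0.0021  0.0001] |w|deg 0.2
t 14.38 d cm [ 3.    1.05 -5.86] w [-0.0021  0.0021  0.0001] |w|deg 0.2
t 14.38 d cm [ 3.8   1.34 -7.33] w [-0.0021  0.0021  0.0001] |w|deg 0.2
```

>>> step_arm([
  {"dx": 0.7,"dy": 0.2,"dz": -1.6,"wx": -0.002,"wy": 0.002,"wz": 0},
  {"dx": 1.59,"dy": 0.54,"dz": -3.26,"wx": -0.002,"wy": 0.002,"wz": 0},
  {"dx": 2.3,"dy": 0.8,"dz": -4.56,"wx": -0.002,"wy": 0.002,"wz": 0},
  {"dx": 3,"dy": 1.05,"dz": -5.86,"wx": -0.002,"wy": 0.002,"wz": 0},
  {"dx": 3,"dy": 1.05,"dz": -5.86,"wx": -0.002,"wy": 0.002,"wz": 0},
  {"dx": 3,"dy": 1.05,"dz": -5.86,"wx": -0.002,"wy": 0.002,"wz": 0},
])

```text
time: 15.12
tcp_pos: [0.358, 0.3357, 0.1039]
tcp_rot: [[-0.347, 0.812, 0.47], [0.938, 0.3, 0.175], [0.001, 0.501, -0.865]]
force: [-0.2, -1.3, -3.5]
width: 0.0217
```

Run:
```python
from h import *
np.set_printoptions(precision=4,suppress=True)
s=telemetry.observe();print(s["time"],s["tcp_pos"],s["force"],s["moment"])
G=np.array([.3673,.3389,.0857]);Rg=Ro.from_matrix([[-.347,.812,.469],[.938,.3,.174],[.001,.5,-.866]]).as_matrix()
for d in(.01,.003,0): goto(G+a*d,Rg)
```

```text
15.125 [0.358  0.3357 0.1039] [-0.2344 -1.3453 -3.4612] [-0.3221  0.8461  0.0397]
t 15.12 d cm [ 0.46  0.15 -0.96] w [-0.0008  0.0009 -0.0001] |w|deg 0.1
t 15.12 d cm [ 0.79  0.27 -1.56] w [-0.0008  0.0009 -0.0001] |w|deg 0.1
t 15.12 d cm [ 0.93  0.32 -1.82] w [-0.0008  0.0009 -0.0001] |w|deg 0.1
```

>>> step_arm([
  {"dx": 0.25,"dy": 0.08,"dz": -0.5,"wx": 0,"wy": 0,"wz": 0},
  {"dx": 0.46,"dy": 0.15,"dz": -0.96,"wx": 0,"wy": 0,"wz": 0},
  {"dx": 0.7,"dy": 0.24,"dz": -1.4,"wx": 0,"wy": 0,"wz": 0},
  {"dx": 0.93,"dy": 0.32,"dz": -1.82,"wx": 0,"wy": 0,"wz": 0},
  {"dx": 0.93,"dy": 0.32,"dz": -1.82,"wx": 0,"wy": 0,"wz": 0},
  {"dx": 0.93,"dy": 0.32,"dz": -1.82,"wx": 0,"wy": 0,"wz": 0},
])

```text
time: 15.88
tcp_pos: [0.3672, 0.3389, 0.0858]
tcp_rot: [[-0.347, 0.812, 0.469], [0.938, 0.3, 0.175], [0.001, 0.501, -0.866]]
force: [-4.5, -2.0, -0.5]
width: 0.022
```

>>> step_arm([
  {"dx": 0,"dy": 0,"dz": 0,"wx": 0,"wy": 0,"wz": 0},
  {"dx": 0,"dy": 0,"dz": 0,"wx": 0,"wy": 0,"wz": 0},
  {"dx": 0,"dy": 0,"dz": 0,"wx": 0,"wy": 0,"wz": 0},
  {"dx": 0,"dy": 0,"dz": 0,"wx": 0,"wy": 0,"wz": 0},
  {"dx": -1.0,"dy": -0.36,"dz": 1.8,"wx": 0,"wy": 0,"wz": 0},
  {"dx": -3,"dy": -1.1,"dz": 5.5,"wx": 0,"wy": 0,"wz": 0},
  {"dx": -5,"dy": -1.8,"dz": 9.2,"wx": 0,"wy": 0,"wz": 0},
  {"dx": -5,"dy": -1.8,"dz": 9.2,"wx": 0,"wy": 0,"wz": 0},
  {"dx": -5,"dy": -1.8,"dz": 9.2,"wx": 0,"wy": 0,"wz": 0},
], hand=0.2)

```text
time: 17.0
tcp_pos: [0.3172, 0.3209, 0.1775]
tcp_rot: [[-0.347, 0.812, 0.469], [0.938, 0.3, 0.175], [0.001, 0.501, -0.866]]
force: [0.5, 0.1, -0.5]
width: 0.0511
```

Run:
```python
from h import *
np.set_printoptions(precision=4,suppress=True)
s=telemetry.observe();print(s["time"],s["tcp_pos"],s["tcp_rot"],s["force"],s["width"])
goto(M1+a*.09,Rt(psi,np.pi/6))
goto(M1+a*.002,Rt(psi,np.pi/6))
c=cal("wrist");im=vision.read_camera("wrist")
for p,col in((M0+a*.056,(0,255,0)),(M0+a*.006,(0,0,255)),(M1+a*.024,(255,0,0))):
    q=proj("wrist",p,c);print(q);cv2.drawMarker(im,tuple(np.int32(q)),col,cv2.MARKER_CROSS,8,1)
side=vision.read_camera("side")
cv2.imwrite("pics/w5.png",np.hstack([cv2.resize(im[100:,150:400],(400,454)),cv2.resize(side[215:283,260:320],(400,454),interpolation=cv2.INTER_CUBIC)]))
```

```text
17.0 [0.3172 0.3209 0.1775] [[-0.3472  0.8119  0.4693]
 [ 0.9378  0.3     0.1747]
 [ 0.0011  0.5008 -0.8656]] [ 0.4506  0.1417 -0.5051] 0.051131822161842526
t 17.0 d cm [ 4.03 -7.21 -2.47] w [-0.0013  0.0005 -0.0046] |w|deg 0.3
t 17.0 d cm [  8.17  -5.7  -10.09] w [-0.0013  0.0005 -0.0046] |w|deg 0.3
[259.2545 212.9435]
[259.3362 191.6442]
[258.626  279.6651]
```

View pics/w5.png

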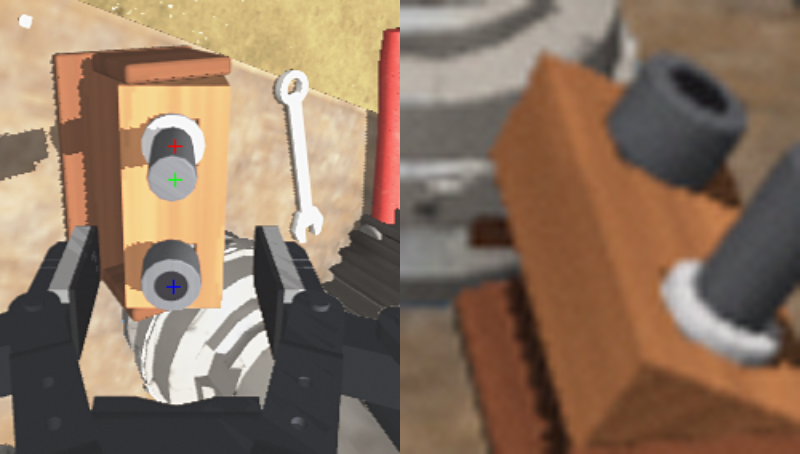

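The drift is seated with its collar flush on the plank. The predicted cap head at (173,287) lies on the screw, so I'll grip the cap screw next.

>>> step_arm([
  {"dx": 2,"dy": -3.6,"dz": 0,"wx": 0,"wy": 0,"wz": -0.004},
  {"dx": 4,"dy": -7.2,"dz": -1,"wx": 0,"wy": 0,"wz": -0.004},
  {"dx": 4.03,"dy": -7.21,"dz": -2.47,"wx": 0,"wy": 0,"wz": -0.004},
  {"dx": 5.4,"dy": -6.7,"dz": -5,"wx": 0,"wy": 0,"wz": -0.004},
  {"dx": 6.75,"dy": -6.2,"dz": -7.5,"wx": 0,"wy": 0,"wz": -0.004},
  {"dx": 7.56,"dy": -5.92,"dz": -9,"wx": 0,"wy": 0,"wz": -0.004},
  {"dx": 8.05,"dy": -5.74,"dz": -9.9,"wx": 0,"wy": 0,"wz": -0.004},
  {"dx": 8.05,"dy": -5.74,"dz": -9.9,"wx": 0,"wy": 0,"wz": -0.004},
  {"dx": 8.05,"dy": -5.74,"dz": -9.9,"wx": 0,"wy": 0,"wz": -0.004},
])

```text
time: 18.23
tcp_pos: [0.3973, 0.2633, 0.0773]
tcp_rot: [[-0.344, 0.814, 0.469], [0.939, 0.298, 0.171], [0.0, 0.499, -0.867]]
force: [0.2, 0.2, -0.0]
width: 0.0512
```

Run:
```python
from h import *
np.set_printoptions(precision=4,suppress=True)
s=telemetry.observe();print(s["time"],s["tcp_pos"],s["force"],"along",(s["tcp_pos"]-M1)@a)
goto(M1+a*.002,Rt(psi,np.pi/6))
```

```text
18.225 [0.3973 0.2633 0.0773] [ 0.1826  0.2049 -0.0032] along 0.0034644226945510326
t 18.23 d cm [ 0.15  0.05 -0.08] w [ 0.0004 -0.0012 -0.0008] |w|deg 0.1
```

>>> step_arm([
  {"dx": 0.1,"dy": 0.03,"dz": -0.08,"wx": 0,"wy": 0,"wz": 0},
  {"dx": 0.1,"dy": 0.03,"dz": -0.08,"wx": 0,"wy": 0,"wz": 0},
  {"dx": 0.1,"dy": 0.03,"dz": -0.08,"wx": 0,"wy": 0,"wz": 0},
  {"dx": 0.1,"dy": 0.03,"dz": -0.08,"wx": 0,"wy": 0,"wz": 0},
  {"dx": 0.1,"dy": 0.03,"dz": -0.08,"wx": 0,"wy": 0,"wz": 0},
  {"dx": 0.1,"dy": 0.03,"dz": -0.08,"wx": 0,"wy": 0,"wz": 0},
], hand=-1, newtons=100)

```text
time: 18.98
tcp_pos: [0.398, 0.2638, 0.0778]
tcp_rot: [[-0.344, 0.814, 0.468], [0.939, 0.298, 0.172], [0.0, 0.499, -0.867]]
force: [-7.4, -3.2, 5.8]
width: 0.0328
```

>>> step_arm([
  {"dx": -1,"dy": -0.37,"dz": 1.8,"wx": 0,"wy": 0,"wz": 0},
  {"dx": -2.4,"dy": -0.88,"dz": 4.4,"wx": 0,"wy": 0,"wz": 0},
  {"dx": -3.8,"dy": -1.38,"dz": 7,"wx": 0,"wy": 0,"wz": 0},
  {"dx": -5,"dy": -1.8,"dz": 9.2,"wx": 0,"wy": 0,"wz": 0},
  {"dx": -5,"dy": -1.8,"dz": 9.2,"wx": 0,"wy": 0,"wz": 0},
  {"dx": -5,"dy": -1.8,"dz": 9.2,"wx": 0,"wy": 0,"wz": 0},
])

```text
time: 19.73
tcp_pos: [0.3474, 0.2454, 0.1681]
tcp_rot: [[-0.344, 0.815, 0.466], [0.939, 0.299, 0.171], [-0.0, 0.497, -0.868]]
force: [-0.4, -0.1, -3.5]
width: 0.0326
```

Run:
```python
from h import *
np.set_printoptions(precision=4,suppress=True)
s=telemetry.observe();print(s["time"],s["tcp_pos"],s["tcp_rot"][:,2],s["force"],s["moment"],s["width"])
goto([.30,.20,.34],Rt(.2,.2)); goto([.40,.06,.34],Rt(.055,0)); goto([.602,-.031,.20],Rt(.055,0))
```

```text
19.725 [0.3474 0.2454 0.1681] [ 0.4665  0.171  -0.8678] [-0.3665 -0.1143 -3.5142] [-0.3573  0.8635  0.0151] 0.03264526454746982
t 19.73 d cm [-4.74 -4.54 17.19] w [-0.0872  0.3082 -0.1501] |w|deg 20.3
t 19.73 d cm [  5.26 -18.54  17.19] w [-0.1053  0.5111 -0.2896] |w|deg 34.2
t 19.73 d cm [ 25.46 -27.64   3.19] w [-0.1053  0.5111 -0.2896] |w|deg 34.2
```

>>> step_arm([
  {"dx": -2,"dy": -1,"dz": 6,"wx": 0,"wy": 0,"wz": 0},
  {"dx": -4,"dy": -3,"dz": 11,"wx": -0.03,"wy": 0.1,"wz": -0.05},
  {"dx": -4.5,"dy": -6,"dz": 16,"wx": -0.06,"wy": 0.21,"wz": -0.1},
  {"dx": -2,"dy": -10,"dz": 18,"wx": -0.09,"wy": 0.31,"wz": -0.15},
  {"dx": 1,"dy": -14,"dz": 18,"wx": -0.1,"wy": 0.4,"wz": -0.22},
  {"dx": 5,"dy": -18,"dz": 17,"wx": -0.105,"wy": 0.511,"wz": -0.29},
  {"dx": 10,"dy": -20.5,"dz": 16,"wx": -0.105,"wy": 0.511,"wz": -0.29},
  {"dx": 15,"dy": -23,"dz": 13,"wx": -0.105,"wy": 0.511,"wz": -0.29},
  {"dx": 20,"dy": -25,"dz": 9,"wx": -0.105,"wy": 0.511,"wz": -0.29},
  {"dx": 25.4,"dy": -27.6,"dz": 5,"wx": -0.105,"wy": 0.511,"wz": -0.29},
  {"dx": 25.4,"dy": -27.6,"dz": 4,"wx": -0.105,"wy": 0.511,"wz": -0.29},
  {"dx": 25.4,"dy": -27.6,"dz": 4,"wx": -0.105,"wy": 0.511,"wz": -0.29},
])

```text
time: 21.22
tcp_pos: [0.6001, -0.0308, 0.2034]
tcp_rot: [[-0.054, 0.999, -0.008], [0.999, 0.054, 0.002], [0.002, -0.008, -1.0]]
force: [-1.0, 0.7, -3.2]
width: 0.033
```

>>> step_arm([
  {"dx": 0,"dy": 0,"dz": 0,"wx": 0,"wy": 0,"wz": 0},
  {"dx": 0,"dy": 0,"dz": 0,"wx": 0,"wy": 0,"wz": 0},
])

```text
time: 21.48
tcp_pos: [0.6, -0.0302, 0.2053]
tcp_rot: [[-0.054, 0.999, -0.005], [0.999, 0.054, 0.001], [0.002, -0.005, -1.0]]
force: [-0.2, 0.2, -3.4]
width: 0.033
```

Run:
```python
from h import *
np.set_printoptions(precision=4,suppress=True)
s=telemetry.observe();print(s["time"],s["tcp_pos"],s["tcp_rot"][:,2],s["force"],s["dq"])
c=cal("wrist");im=vision.read_camera("wrist");cv2.imwrite("pics/w6raw.png",im)
tz=s["tcp_rot"][:,2]
for p in(s["tcp_pos"]+tz*.0585,[.602,-.031,.07],[.5945,.0888,.085]): print(proj("wrist",p,c))
cv2.imwrite("pics/w6.png",cv2.resize(im[0:240,160:360],(500,600),interpolation=cv2.INTER_CUBIC))
goto([.602,-.031,.15],Rt(.055,0))
```

```text
21.475 [ 0.6    -0.0302  0.2053] [-0.0053  0.0013 -1.    ] [-0.216   0.2155 -3.4071] [-0.0026 -0.0058  0.0056 -0.0046  0.0005 -0.0003]
[260.5165 212.9609]
[263.1193 183.4708]
[262.5269  45.0428]
t 21.52 d cm [ 0.18 -0.07 -5.55] w [-0.0011 -0.0048  0.0005] |w|deg 0.3
```

View pics/w6.png

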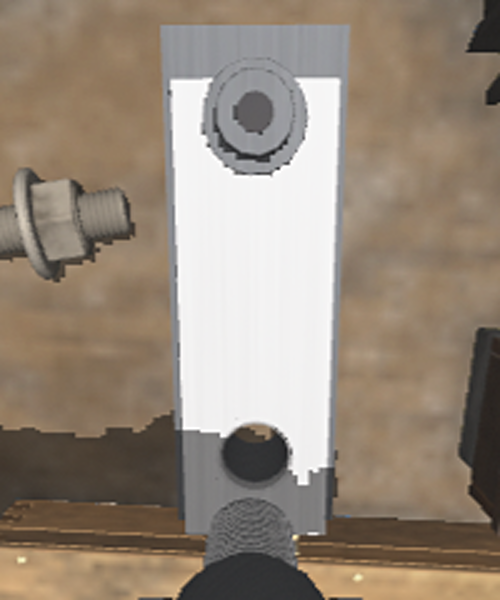

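>>> step_arm([
  {"dx": 0.15,"dy": -0.05,"dz": -2.5,"wx": -0.001,"wy": -0.005,"wz": 0},
  {"dx": 0.15,"dy": -0.05,"dz": -5,"wx": -0.001,"wy": -0.005,"wz": 0},
  {"dx": 0.15,"dy": -0.05,"dz": -6.8,"wx": -0.001,"wy": -0.005,"wz": 0},
  {"dx": 0.15,"dy": -0.05,"dz": -6.8,"wx": -0.001,"wy": -0.005,"wz": 0},
  {"dx": 0.15,"dy": -0.05,"dz": -6.8,"wx": -0.001,"wy": -0.005,"wz": 0},
  {"dx": 0.15,"dy": -0.05,"dz": -6.8,"wx": -0.001,"wy": -0.005,"wz": 0},
])

```text
time: 22.28
tcp_pos: [0.6026, -0.0309, 0.1391]
tcp_rot: [[-0.054, 0.999, 0.003], [0.999, 0.054, -0.0], [-0.0, 0.003, -1.0]]
force: [-1.0, -0.2, -3.4]
width: 0.0328
```

Run:
```python
from h import *
np.set_printoptions(precision=4,suppress=True)
s=telemetry.observe();print(s["time"],s["tcp_pos"],s["tcp_rot"][:,2],s["force"],s["moment"])
goto([.6015,-.0307,.0735],Rt(.055,0))
```

```text
22.275 [ 0.6026 -0.0309  0.1391] [ 0.0031 -0.0003 -1.    ] [-0.9854 -0.1792 -3.4428] [ 0.0011 -0.0098  0.0005]
t 22.27 d cm [-0.11  0.02 -6.56] w [0.0003 0.0031 0.0006] |w|deg 0.2
```

Next I'll insert it slowly, stopping 15 mm short of home to check the force.

>>> step_arm([
  {"dx": -0.1,"dy": 0.02,"dz": -0.5,"wx": 0,"wy": 0.003,"wz": 0},
  {"dx": -0.1,"dy": 0.02,"dz": -1,"wx": 0,"wy": 0.003,"wz": 0},
  {"dx": -0.1,"dy": 0.02,"dz": -1.5,"wx": 0,"wy": 0.003,"wz": 0},
  {"dx": -0.1,"dy": 0.02,"dz": -2,"wx": 0,"wy": 0.003,"wz": 0},
  {"dx": -0.1,"dy": 0.02,"dz": -2.5,"wx": 0,"wy": 0.003,"wz": 0},
  {"dx": -0.1,"dy": 0.02,"dz": -3,"wx": 0,"wy": 0.003,"wz": 0},
  {"dx": -0.1,"dy": 0.02,"dz": -3.5,"wx": 0,"wy": 0.003,"wz": 0},
  {"dx": -0.1,"dy": 0.02,"dz": -4.2,"wx": 0,"wy": 0.003,"wz": 0},
  {"dx": -0.1,"dy": 0.02,"dz": -5,"wx": 0,"wy": 0.003,"wz": 0},
  {"dx": -0.1,"dy": 0.02,"dz": -5,"wx": 0,"wy": 0.003,"wz": 0},
  {"dx": -0.1,"dy": 0.02,"dz": -5,"wx": 0,"wy": 0.003,"wz": 0},
])

```text
time: 23.65
tcp_pos: [0.6016, -0.0307, 0.0892]
tcp_rot: [[-0.054, 0.999, 0.0], [0.999, 0.054, -0.0], [-0.0, 0.0, -1.0]]
force: [0.7, 0.4, -3.9]
width: 0.0329
```

Run:
```python
from h import *
np.set_printoptions(precision=4,suppress=True)
s=telemetry.observe();print(s["time"],s["tcp_pos"],s["tcp_rot"][:,2],s["force"],s["moment"])
```

```text
23.65 [ 0.6016 -0.0307  0.0892] [ 0.0001 -0.0003 -1.    ] [ 0.7097  0.4436 -3.9389] [-0.0273  0.0117 -0.0312]
```

>>> step_arm([
  {"dx": 0,"dy": 0,"dz": -0.5,"wx": 0,"wy": 0,"wz": 0},
  {"dx": 0,"dy": 0,"dz": -1,"wx": 0,"wy": 0,"wz": 0},
  {"dx": 0,"dy": 0,"dz": -1.3,"wx": 0,"wy": 0,"wz": 0},
  {"dx": 0,"dy": 0,"dz": -1.5,"wx": 0,"wy": 0,"wz": 0},
  {"dx": 0,"dy": 0,"dz": -1.5,"wx": 0,"wy": 0,"wz": 0},
  {"dx": 0,"dy": 0,"dz": -1.5,"wx": 0,"wy": 0,"wz": 0},
])

```text
time: 24.4
tcp_pos: [0.6018, -0.0307, 0.0743]
tcp_rot: [[-0.054, 0.999, 0.0], [0.999, 0.054, -0.0], [-0.0, 0.0, -1.0]]
force: [-0.5, -0.3, -3.2]
width: 0.0326
```

>>> step_arm([
  {"dx": 0,"dy": 0,"dz": -0.1,"wx": 0,"wy": 0,"wz": 0},
  {"dx": 0,"dy": 0,"dz": -0.1,"wx": 0,"wy": 0,"wz": 0},
  {"dx": 0,"dy": 0,"dz": -0.1,"wx": 0,"wy": 0,"wz": 0},
])

```text
time: 24.78
tcp_pos: [0.602, -0.0308, 0.0735]
tcp_rot: [[-0.054, 0.999, 0.001], [0.999, 0.054, -0.0], [-0.0, 0.001, -1.0]]
force: [0.4, -0.2, -3.8]
width: 0.0327
```

>>> step_arm([
  {"dx": 0,"dy": 0,"dz": -0.1,"wx": 0,"wy": 0,"wz": 0},
  {"dx": 0,"dy": 0,"dz": -0.1,"wx": 0,"wy": 0,"wz": 0},
  {"dx": 0,"dy": 0,"dz": -0.1,"wx": 0,"wy": 0,"wz": 0},
])

```text
time: 25.15
tcp_pos: [0.602, -0.0308, 0.0734]
tcp_rot: [[-0.054, 0.999, 0.001], [0.999, 0.054, -0.001], [-0.001, 0.001, -1.0]]
force: [-3.0, 0.1, 3.9]
width: 0.0329
```

The head has landed on the plate: force z went from -3.8 to +3.9 N at the expected height. I'll release and retract.

>>> step_arm([
  {"dx": 0,"dy": 0,"dz": 0.02,"wx": 0,"wy": 0,"wz": 0},
  {"dx": 0,"dy": 0,"dz": 0.02,"wx": 0,"wy": 0,"wz": 0},
  {"dx": 0,"dy": 0,"dz": 0.02,"wx": 0,"wy": 0,"wz": 0},
  {"dx": 0,"dy": 0,"dz": 0.02,"wx": 0,"wy": 0,"wz": 0},
  {"dx": 0,"dy": 0,"dz": 0.02,"wx": 0,"wy": 0,"wz": 0},
  {"dx": 0,"dy": 0,"dz": 1.5,"wx": 0,"wy": 0,"wz": 0},
  {"dx": 0,"dy": 0,"dz": 5,"wx": 0,"wy": 0,"wz": 0},
  {"dx": 0,"dy": 0,"dz": 10,"wx": 0,"wy": 0,"wz": 0},
  {"dx": 0,"dy": 0,"dz": 15,"wx": 0,"wy": 0,"wz": 0},
  {"dx": 0,"dy": 0,"dz": 15,"wx": 0,"wy": 0,"wz": 0},
  {"dx": 0,"dy": 0,"dz": 15,"wx": 0,"wy": 0,"wz": 0},
], hand=0.2)

```text
time: 26.52
tcp_pos: [0.6023, -0.0308, 0.2243]
tcp_rot: [[-0.054, 0.999, 0.003], [0.999, 0.054, -0.001], [-0.001, 0.003, -1.0]]
force: [-1.1, 0.2, -0.9]
width: 0.0512
```

Run:
```python
from h import *
np.set_printoptions(precision=4,suppress=True)
s=telemetry.observe();print(s["time"],s["tcp_pos"],s["force"],s["width"])
c=cal("wrist");im=vision.read_camera("wrist");sd=vision.read_camera("side");tp=vision.read_camera("top")
print("head top exp",proj("wrist",[.6015,-.031,.094],c)+[-.3,-1.3],"plate hole",proj("wrist",[.6015,-.031,.07],c))
t=lambda i,x,y,w,h:cv2.resize(i[y:y+h,x:x+w],(400,300),interpolation=cv2.INTER_CUBIC)
cv2.imwrite("pics/w7.png",np.vstack([np.hstack([t(im,160,40,240,180),t(sd,195,140,80,60)]),np.hstack([t(sd,260,215,80,60),t(tp,140,130,240,150)])]))
```

```text
26.525 [ 0.6023 -0.0308  0.2243] [-1.1052  0.2454 -0.8781] 0.051239485186078265
head top exp [258.8436 182.5816] plate hole [259.1416 177.005 ]
```

View pics/w7.png

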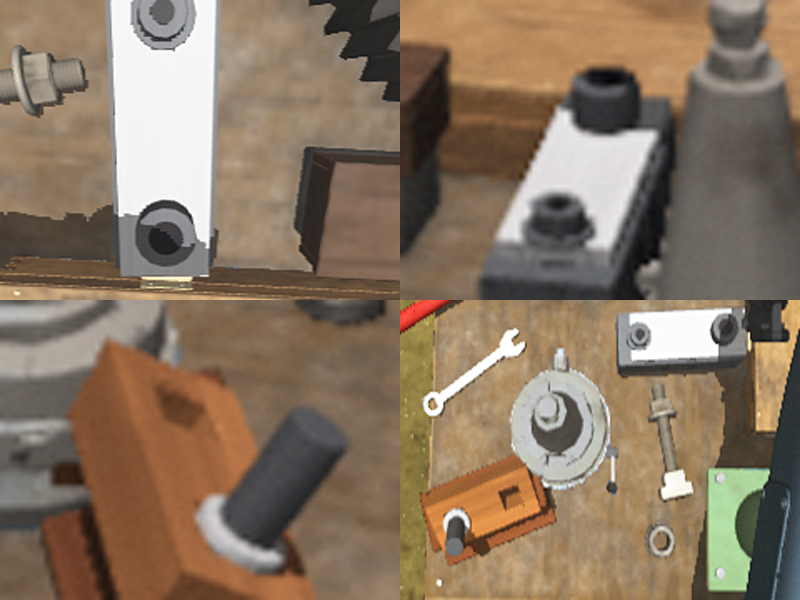

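The final view shows the screw head flush and upright on the plate, at (165,232) in the wrist tile. The plate is parallel to the block, the drift is fully down in its socket, and the T-bolt and spanner haven't moved. The gripper is 15 cm clear, so I'm handing in.

```bash
python3 -c "
from h import *
print(order.finish_job())"
```

```text
the job is handed in; nothing more can be done
None
```

The job is finished and handed in at 26.7 s of the 72 s allowed. The interface gave no verdict, so what follows is from my own checks.

**What I did:** I took the drift from the rack and put its point about 10 mm down into the block's hole while the plate was still about 10 mm out of line. I levered and pressed it home to its collar, which swung the plate parallel to the block. The drift went back into its own socket, and I fitted the cap screw until its head landed on the plate, then let go and moved 15 cm clear.

**Last checks:**
- **Cap screw:** the camera pictures show the head flush and upright on the plate. It touched at the expected height, with the force changing from -3.8 to +3.9 N.
- **Plate:** its edges run parallel to the block with even margins.
- **Drift:** its collar sits flush on the rack, and the gripper was back at the original grasp position when I let go.
- **T-bolt and spanner:** they lie where they started.

**Not measured or disagreeing:**
- I judged the final plate angle and screw offset from pictures and the hand's position, not to the millimetre.
- The gripper read 2 to 3 mm narrower than the parts' stated sizes, which made no difference to the grip.
- My first batch of moves was refused because the rows lacked some keys; nothing moved.

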